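Seat the stone template on the setting fixture

TASK

The brass stone template is riding up on the two locating pins of the black setting fixture. Push it sideways with the fingertips until its two locating holes drop over the two pins and it lies flat on the base, fully down at both pins. Do not lift it or force it, and leave the stone cup, loupe, pendant and tweezers where they are.

Things in the scene. Friction and masses are not known exactly. Their poses are not given: they have to be found in the camera images.
- fixture: Black flat setting base, 200 (x) x 210 (y) x 12 mm, screwed to the bench. Origin: centre of its underside, on the bench; z up; turned up to 0.45 rad. Two steel pins stand at x = -25 mm, y = +45 and -45 mm; all else on top is flush: silver castings, screws, scribed white lines (the seat's outline, and the pins' centre lines out to the edges). Seated template: centre at x = +10 mm, y = 0.
- pin_left (a point): Foot of the left (+y) locating pin, on its axis, level with the base's top (12 mm above the bench). Axes as the fixture's. The pin is 8 mm in diameter for 3.5 mm, then tapers over 4.5 mm to a 2.4 mm wide tip, 8 mm high in all.
- pin_right (a point): Foot of the right (-y) locating pin, the same as the left one.
- template: Loose brass plate 110 (x) x 130 (y) x 5 mm, about 0.6 kg, with fine stone holes and two 9.6 mm locating holes. Origin: centre of its underside; z up. It starts 15 to 26 mm short of its seat (to the fixture's -x), up to 20 mm to a side, turned up to 0.15 rad, tipped about 0.12 rad: the -x part rides on the pin tips, the +x edge on the base. Pushed 20 mm past its seat it falls off the pins.
- hole_left (a point): Centre of the left (+y) locating hole on the template's underside, at x = -35 mm, y = +45 mm in the template's frame (20 mm from the near and side edges). Seated, it coincides with pin_left.
- hole_right (a point): Centre of the right (-y) locating hole on the template's underside, at x = -35 mm, y = -45 mm. Seated, it coincides with pin_right.
- stone_cup_mid (a point): Bystander: white ceramic cup of small stones, 62 mm across and 24 mm high, on the bench beside the fixture; this point is its centre.
- loupe_mid (a point): Bystander: black loupe, 35 mm across and 34 mm high, standing on the bench beside the fixture; this point is its centre.
- pendant_mid (a point): Bystander: finished silver pendant frame, a rounded triangle about 50 mm across and 6 mm high, flat on the bench beside the fixture; this point is its centre.
- tweezers_mid (a point): Bystander: steel tweezers, 125 mm long and 7 mm high, lying on the bench beyond the fixture's far edge; this point is their middle.
Things that resemble listed ones, but are neither listed nor needed, are in the scene too. There is more than one size of the template; the one meant has the size given above.

How it is judged:
By the outcome, as a careful person would: the job done as asked, in the order asked, and still so for the second after the job is handed in, with the robot touching nothing.
It also fails if it takes over 64 s, if anything falls off the work surface, if the arm or the gripper's body presses on something with over 40 N, if the wrist force passes 120 N, or if a joint passes its speed limit or range.

ROBOT

A 6-joint arm with a two-finger parallel gripper is mounted at the origin on the work surface. World frame = base frame: x ahead of the robot, y to its left, z up, the work surface at z = 0. Lengths are in m, angles in rad, forces in N, time in s.
With the tool pointing down it reaches from about 0.225 to 0.875 m from the base axis. Payload 3.4 kg.
Tool frame: the origin (TCP) lies where the fingers leave the gripper's body, on its centre line; the fingertips stand 73 mm ahead of it and the grasp point (between the pads) lies 54 mm ahead of it (manip.grip_point_offset is the distance from the TCP to the grasp point, in m); z points along the fingers, y is the line along which they close (so a half turn about z gives the same grasp; the last joint's range is limited). The gripper opens to 85 mm and grips with 20 to 120 N. Pads are 22 mm wide; open, the fingers measure 114 mm over their backs; the gripper's body (76 mm by 85 mm) begins 54 mm behind the grasp point. The pads swing forward as they close: fully open they stand 13 mm farther back than shut.
Start: joints at [-1.426, 0.276, 1.505, -0, 1.361, -0.121], TCP at [0.151, -0.555, 0.304] pointing down, gripper open.
Joint ranges: [-2.89, 2.89], [-0.75, 2.08], [0.22, 2.7], [-1.18, 4.32], [0.11, 2.71], [-2.7, 2.7]. Speed limits (rad/s): [2.57, 2.57, 3.14, 3.14, 3.14, 3.14].

INTERFACE

Orientations are given as a unit quaternion [w, x, y, z].
In Python, from rig import sensors, cams, manip, spotter gives the robot as it stands.
- The arm moves only by the tool drive_tool, never from a script. Its argument "targets" is a list of rows, each a list of 4 numbers: the shift along the world's x, y, z in m, then the turn about the world's z in degrees. In form: [[dx, dy, dz, spin], ...]. A call has exactly 5 rows; each row shifts and turns the commanded pose from where the row before left it; what a row does not reach is not made up. A row lasts 1/8 s, in which the tool goes at most 62.5 mm and 10.7 degrees, less where a joint would pass 70% of its speed; a pose out of reach is approached as far as the arm can. A call is refused whole if a number of a shift passes 0.0625 or a number of a turn 10.7, either way. A call with a gripper value outside its range is refused whole. "jaw" is the finger opening in m, from 0 to 0.0854, set as the call begins (left out, the last holds). The fingers move at their own pace and stop on an object; "force" is the grip in N (left out, the last holds). Time passes only in rows, so rows that do not move let the fingers close, or fill a call up. It gives the time, the measured TCP pose, the force and the opening at its end, in the units of the state.
- sensors.get_state(): the state, without advancing time (a new reading comes with each control period).
- cams.get_image(name): name is "scene" or "top" or "wrist"; returns a dict with "color" (420x560x3 uint8, red, green, blue), "intrinsics" (3x3 intrinsics, pixels), "R" (3x3) and "t" (3): a world point X has camera coordinates R X + t. Camera axes: x right, y down, z forward; pixel columns grow to the right and rows downward; lengths in m; the calibration is good to about 2 mm. A picture is of the moment at which its call begins. There is no depth.
- manip.sign_off(): hands the job in, once; it reports no verdict.
Trained networks look in the newest picture that a camera, given by its name, has taken for a name from the list of things; names that differ only in an ending like _2 or _b are one class to them, and where a whole thing is asked for, a point or a joint stands for the part that bears it (a point fixed in the world has none). Each returns a list of dicts, best first, with "score" (0 to 1); they miss things now and then, are a little off and sometimes report something else, mostly with a low value. They report only what shows in the picture. A call takes as long as a camera call. They do not tell look-alikes from the thing itself.
- spotter.find_in(query, camera): "point" ([x, y, z] in m, in world coordinates, good to about 4 mm: the middle of the surface that is visible of it).
- spotter.landmark_of(query, camera): "point" ([x, y, z] in m, in world coordinates, good to about 4 mm: a listed point, or the origin of a listed thing).
The state is a dict: "clock": time; "qpos": joint angles; "qd": joint speeds; "effort": joint torques, N m; "position": TCP position; "ee_rot": TCP orientation; "contact_force": force on the tool from outside, world axes, zero at the start; "moment": the same for the moment, N m; "width": finger opening in m.
Only numpy, scipy, OpenCV 4.12 (cv2) and the standard library are available. Lean on these libraries where they do the work, as an engineer would, in place of code of your own. Each camera call takes 0.05 s, during which the arm holds its last target. There are 200 camera calls.

## Working session

There is one attempt and no reset: what is moved stays moved. The work goes in short steps, Python scripts to look and compute and a tool call to move; the robot and the scene stay as the last step left them, time stands still between calls to the robot, and variables do not carry over. Pictures are saved under pics/ and viewed, on a budget of 10 in all, crops included, one or two more only if the job needs it, and the job is handed in when it is done.

Besides the shell and the picture viewer there is one more tool, called after ">>>" as name([rows], argument=value, ...), one row to a line, values as JSON. drive_tool: Moves the arm, as the interface text tells. Its arguments: {"type":"object","properties":{"targets":{"type":"array","items":{"type":"array","items":{"type":"number"}}},"jaw":{"type":"number"},"force":{"type":"number"}},"required":["targets"]}

```bash
mkdir -p pics; cat > h.py <<'E'
from rig import sensors,cams,manip,spotter
import numpy as np,cv2
def snap(n,f,crop=None,s=1):
    d=cams.get_image(n);im=d["color"][:,:,::-1].copy()
    if crop: im=im[crop[1]:crop[3],crop[0]:crop[2]]
    im=cv2.resize(im,None,fx=s,fy=s,interpolation=cv2.INTER_CUBIC);cv2.imwrite("pics/"+f,im);return d
def proj(d,X):
    p=d["intrinsics"]@(d["R"]@np.array(X)+d["t"]);return p[:2]/p[2]
def ray(d,u,v,z):
    K=d["intrinsics"];r=d["R"].T@np.linalg.inv(K)@np.array([u,v,1.]);o=-d["R"].T@d["t"]
    return o+r*(z-o[2])/r[2]
E
python3 - <<'E'
from h import *
np.set_printoptions(precision=4,suppress=True)
for c in("top","scene"):
    d=snap(c,c+"1.png",s=1.4)
    print(c,"cam",-d["R"].T@d["t"])
    for q in("fixture","pin_left","pin_right","template","hole_left","hole_right","stone_cup_mid","loupe_mid","pendant_mid","tweezers_mid"):
        for r in spotter.landmark_of(q,c)[:3]: print(q,np.array(r["point"]),round(r["score"],2),proj(d,r["point"])*1.4)
print(sensors.get_state())
E
```

```text
top cam [0.4227 0.0528 0.8197]
fixture [0.5555 0.0059 0.0205] 0.69 [420.7348 273.9866]
pin_left [0.5415 0.0548 0.0123] 0.8 [384.0777 284.8269]
pin_right [ 0.5405 -0.0336  0.0153] 0.63 [449.8539 285.9685]
template [0.5542 0.006  0.019 ] 0.82 [420.5902 275.1263]
template [ 0.4648  0.2302 -0.004 ] 0.62 [254.3685 341.0005]
template [ 0.3144 -0.1357  0.0037] 0.61 [526.7707 457.9968]
hole_left [ 0.4232  0.2362 -0.0001] 0.82 [248.1171 371.7835]
hole_left [ 0.3547 -0.0759  0.0011] 0.65 [480.8216 426.1954]
hole_left [0.5194 0.0548 0.0251] 0.59 [383.8824 299.9494]
hole_right [0.4642 0.1903 0.0012] 0.98 [283.0955 341.5599]
hole_right [ 0.2411 -0.1075  0.0022] 0.81 [505.9025 515.1944]
hole_right [ 0.5195 -0.0358  0.0189] 0.59 [451.8262 301.1858]
stone_cup_mid [ 0.5286 -0.2016  0.0133] 0.55 [574.5492 296.3226]
loupe_mid [ 0.6315 -0.1795  0.0168] 0.77 [557.0375 220.7915]
pendant_mid [0.5913 0.2073 0.0063] 0.54 [272.9924 248.1966]
pendant_mid [ 0.5205 -0.0316  0.0164] 0.35 [448.4798 300.6309]
pendant_mid [ 0.5284 -0.2012  0.0144] 0.33 [574.5109 296.3633]
tweezers_mid [ 0.7119 -0.0042  0.0048] 0.71 
[... 894 characters left out ...]
pe_mid [ 0.6291 -0.1817  0.0152] 0.67 [270.5687 444.376 ]
loupe_mid [0.523  0.0581 0.0201] 0.17 [400.0271 300.8762]
pendant_mid [0.5961 0.2047 0.0048] 0.57 [513.672 301.426]
tweezers_mid [ 0.7099 -0.0067  0.0074] 0.79 [429.9315 433.6752]
{'clock': 1.1, 'qpos': array([-1.426 ,  0.2759,  1.5049, -0.0001,  1.3607, -0.121 ]), 'qd': array([ 0.0001,  0.0012,  0.0005, -0.0002, -0.0007,  0.0003]), 'effort': array([ -0.0033, -41.668 , -24.6102,  -0.0006,   0.0003,   0.    ]), 'position': array([ 0.151 , -0.5548,  0.3039]), 'ee_rot': array([ 0.    ,  0.9912,  0.1325, -0.    ]), 'contact_force': array([0.0221, 0.0438, 0.9737]), 'moment': array([-0.0251,  0.0436, -0.0156]), 'width': 0.08556434711648035}
```

View pics/top1.png

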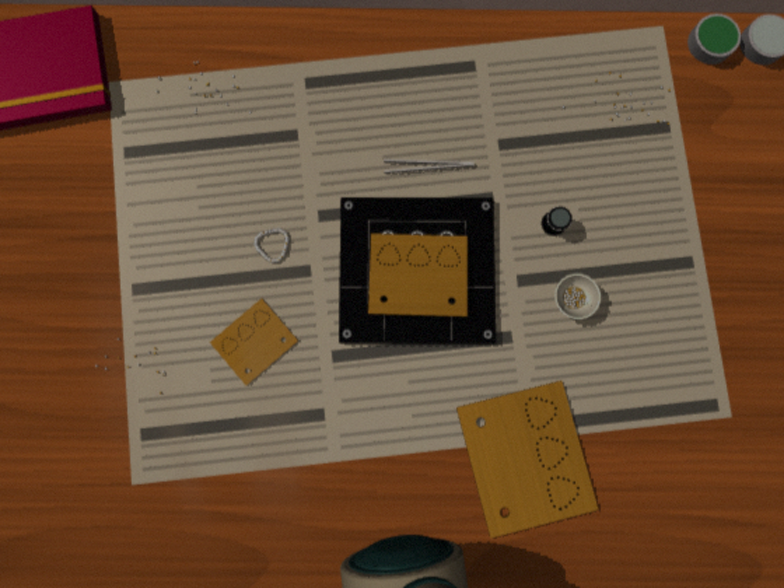

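```bash
python3 - <<'E'
from h import *
snap("top","top2.png",(210,130,370,270),5)
E
```

```text
(no output)
```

View pics/top2.png

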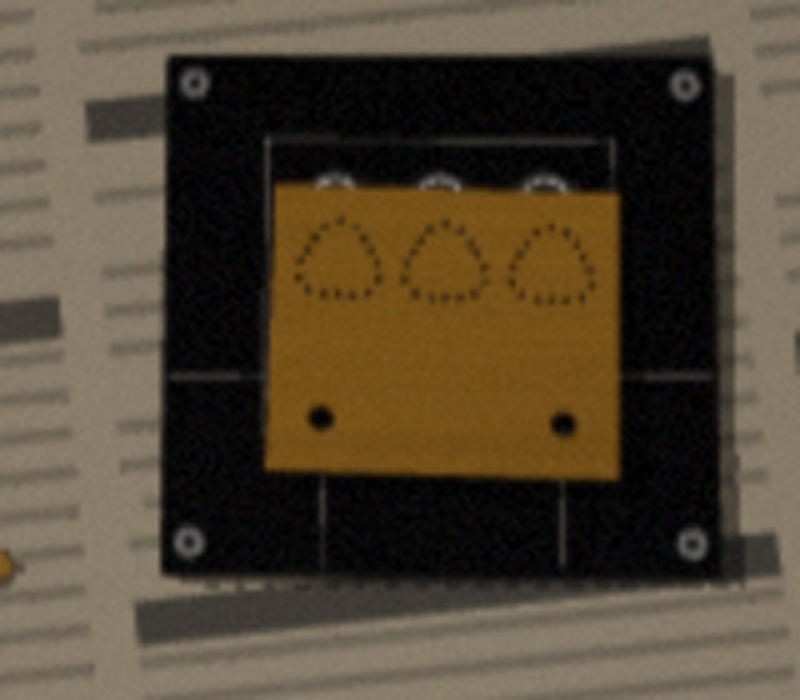

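The template meant is the one on the fixture at (420,275). The look-alikes are a smaller plate at (254,341) and a larger one at (527,458), both lying on the newspaper. Only the one on the fixture is at the pins: its holes are at crop (320,417) and (563,425), and the pin lines are at x=322/562, y=377.

```bash
python3 - <<'E'
from h import *
np.set_printoptions(precision=4,suppress=True)
d=cams.get_image("top")
f=lambda u,v,z:ray(d,210+u/5-.4,130+v/5-.4,z)
sc=[f(*p,.012) for p in((194,83),(685,85),(693,543),(189,542))]
print("screws",*sc)
x=(sc[0]+sc[1]-sc[2]-sc[3]);yaw=np.arctan2(x[1],x[0]);y=sc[0]+sc[3]-sc[1]-sc[2];print("yaw",yaw,np.arctan2(-y[0],y[1]))
c=sum(sc)/4;print("c",c)
pl=[f(322,377,.012),f(562,377,.012)];hl=[f(320,417,.0275),f(563,425,.0275)]
print("pins",*pl,"holes",*hl)
R=np.array([[np.cos(yaw),np.sin(yaw)],[-np.sin(yaw),np.cos(yaw)]])
for a in pl+hl: print(R@(a-c)[:2])
print("pl edges",f(265,468,.03),f(620,480,.03),f(275,183,.017),f(620,192,.017))
v=hl[0]-hl[1];print("templ yaw",np.arctan2(-v[0],v[1]))
from scipy.spatial.transform import Rotation as Ro
q=sensors.get_state()["ee_rot"];print(Ro.from_quat([q[1],q[2],q[3],q[0]]).as_matrix())
E
```

```text
screws [0.652  0.1058 0.012 ] [ 0.6535 -0.0828  0.012 ] [ 0.4774 -0.0841  0.012 ] [0.4757 0.1044 0.012 ]
yaw 0.007825241010959199 0.00824544711781536
c [0.5646 0.0108 0.012 ]
pins [0.5386 0.0554 0.012 ] [ 0.5396 -0.0352  0.012 ] holes [0.5214 0.0559 0.0275] [ 0.5194 -0.0339  0.0275]
[-0.0257  0.0448]
[-0.0254 -0.0459]
[-0.0429  0.0454]
[-0.0456 -0.0444]
pl edges [0.502  0.0759 0.03  ] [ 0.499  -0.0545  0.03  ] [0.612  0.0741 0.017 ] [ 0.61   -0.0569  0.017 ]
templ yaw -0.022041440156779106
[[ 0.9649  0.2627  0.    ]
 [ 0.2627 -0.9649 -0.0001]
 [-0.      0.0001 -1.    ]]
```

>>> drive_tool([
  [0.021,0.0375,-0.008,-1],
  [0.021,0.0375,-0.008,-1],
  [0.021,0.0375,-0.008,-1],
  [0.021,0.0375,-0.008,-1],
  [0.021,0.0375,-0.008,-1],
], jaw=0.085)

```text
clock: 1.82
position: [0.2566, -0.3662, 0.2638]
ee_rot: [0.0, 0.996, 0.089, 0.0]
contact_force: [0.3, 0.2, 0.5]
width: 0.085
```

>>> drive_tool([
  [0.021,0.0375,-0.01,-1],
  [0.021,0.0375,-0.01,-1],
  [0.021,0.0375,-0.01,-1],
  [0.021,0.0375,-0.01,-1],
  [0.021,0.0375,-0.01,-1],
])

```text
clock: 2.45
position: [0.3617, -0.1787, 0.214]
ee_rot: [0.0, 0.999, 0.045, 0.0]
contact_force: [0.5, -0.9, 0.1]
width: 0.085
```

>>> drive_tool([
  [0.021,0.0375,-0.012,-1],
  [0.021,0.0375,-0.012,-1],
  [0.021,0.0375,-0.012,-1],
  [0.021,0.0375,-0.012,-1],
  [0.021,0.0375,-0.012,-0.8],
])

```text
clock: 3.08
position: [0.4669, 0.009, 0.1538]
ee_rot: [0.0, 1.0, 0.004, 0.0]
contact_force: [0.3, -1.5, -1.0]
width: 0.0849
```

>>> drive_tool([
  [0,0.001,-0.012,0],
  [0,0,-0.012,0],
  [0,0,-0.012,0],
  [0,0,-0.012,0],
  [0,0,-0.008,0],
])

```text
clock: 3.7
position: [0.4656, 0.0081, 0.0971]
ee_rot: [0.0, 1.0, 0.003, -0.0]
contact_force: [-0.6, 0.0, -0.5]
width: 0.0851
```

```bash
python3 - <<'E'
from h import *
d=snap("scene","s2.png",(170,130,370,280),4)
for z in(.012,.025,.038):
  for s in(.05,-.05): print(z,s,(proj(d,[.478,.010+s,z])-[170,130])*4)
E
```

```text
0.012 0.05 [422.89124357 287.32075582]
0.012 -0.05 [246.57732196 366.32068356]
0.025 0.05 [422.13675416 271.25805521]
0.025 -0.05 [243.64751101 350.64259606]
0.038 0.05 [421.36430694 254.81304155]
0.038 -0.05 [240.64542695 334.5777586 ]
```

View pics/s2.png

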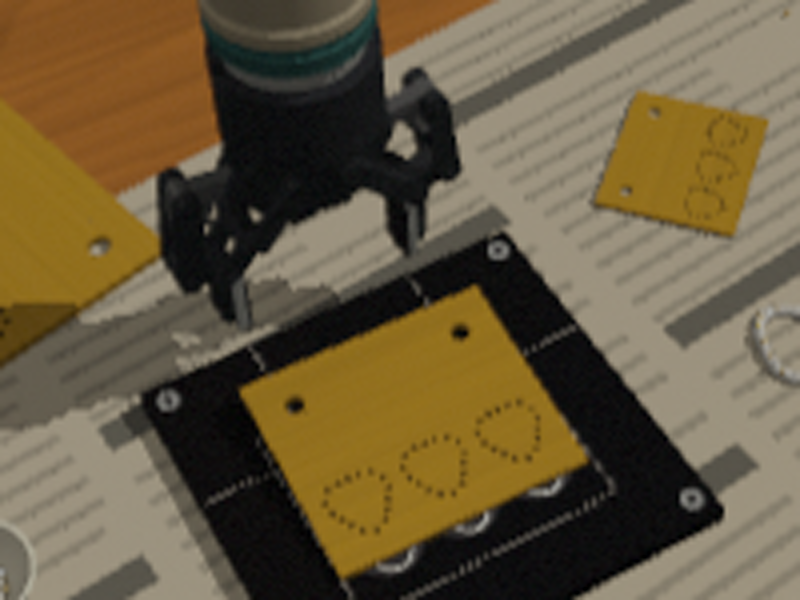

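The fingertips show at crop (243,325) and (412,252), which puts them about 59 mm ahead of the TCP (z≈0.038). Next I lower them to just above the base.

>>> drive_tool([
  [0.002,0.002,-0.008,0],
  [0,0,-0.006,0],
  [0,0,-0.004,0],
  [0,0,-0.003,0],
  [0,0,0,0],
])

```text
clock: 4.38
position: [0.4679, 0.0107, 0.0768]
ee_rot: [0.0, 1.0, 0.004, -0.0]
contact_force: [0.6, -0.0, -0.1]
width: 0.085
```

>>> drive_tool([
  [0,0,-0.001,0],
  [0,0,-0.001,0],
  [0,0,0,0],
  [0,0,0,0],
  [0,0,0,0],
])

```text
clock: 5.0
position: [0.4681, 0.0107, 0.075]
ee_rot: [0.0, 1.0, 0.004, 0.0]
contact_force: [-0.2, 0.3, -0.7]
width: 0.0851
```

>>> drive_tool([
  [0.006,0,0,0],
  [0.006,0,0,0],
  [0.006,0,0,0],
  [0.004,0,0,0],
  [0.002,0,0,0],
])

```text
clock: 5.62
position: [0.4913, 0.0106, 0.0746]
ee_rot: [0.0, 1.0, 0.004, -0.001]
contact_force: [-3.0, -0.6, 0.6]
width: 0.0849
```

>>> drive_tool([
  [0.002,0,0,0],
  [0.002,0,0,0],
  [0.001,0,0,0],
  [0,0,0,0],
  [0,0,0,0],
])

```text
clock: 6.25
position: [0.4971, 0.0107, 0.075]
ee_rot: [0.0, 1.0, 0.004, 0.0]
contact_force: [-2.7, 0.1, -1.3]
width: 0.0852
```

```bash
python3 - <<'E'
from h import *
snap("scene","s3.png",(170,130,370,280),4)
snap("top","t3.png",(210,130,370,270),5)
for c in("top","scene"):
  for q in("hole_left","hole_right"):
    for r in spotter.landmark_of(q,c)[:3]: print(c,q,np.round(r["point"],4),round(r["score"],2))
E
```

```text
top hole_left [0.4212 0.2393 0.0009] 0.69
top hole_left [ 0.3594 -0.0752 -0.004 ] 0.59
top hole_right [0.467  0.1912 0.0027] 0.67
scene hole_left [0.5302 0.0578 0.0186] 0.84
scene hole_left [ 3.567e-01 -7.530e-02 -1.000e-04] 0.68
scene hole_left [0.4269 0.2405 0.0032] 0.58
scene hole_right [ 0.2462 -0.1078  0.0019] 0.97
scene hole_right [ 0.469   0.1917 -0.002 ] 0.95
scene hole_right [ 0.527  -0.0338  0.0206] 0.79
```

View pics/s3.png

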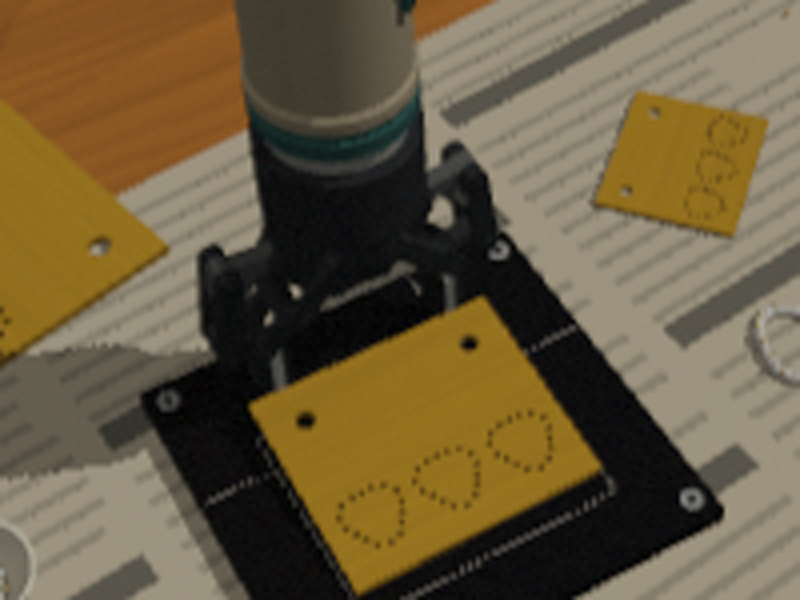

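The plate moves ahead of the fingers without turning. Its holes are at crop (306,420) and (469,343), and the force is about 3 N. Now I check the lateral offset.

```bash
python3 - <<'E'
from h import *
np.set_printoptions(precision=4,suppress=True)
d=cams.get_image("scene")
for u,v in((306,420),(469,343)): print(ray(d,170+u/4-.375,130+v/4-.375,.0275))
for u,v in((355,595),(605,472)): print("corner",ray(d,170+u/4-.375,130+v/4-.375,.017))
a=ray(d,170+614/4-.375,130+488/4-.375,.012);print("outline +x+y corner",a)
c=np.array([.5646,.0108]);t=.008;R=np.array([[np.cos(t),-np.sin(t)],[np.sin(t),np.cos(t)]])
print("exp corner +-",c+R@[.065,.065],c+R@[.065,-.065])
E
```

```text
[ 0.5308 -0.0326  0.0275]
[0.53   0.0568 0.0275]
corner [ 0.6195 -0.0532  0.017 ]
corner [0.6207 0.078  0.017 ]
outline +x+y corner [0.6277 0.0788 0.012 ]
exp corner +- [0.6291 0.0763] [ 0.6301 -0.0537]
```

>>> drive_tool([
  [0.002,0,0,0],
  [0.001,0,0,0],
  [0.001,0,0,0],
  [0.001,0,0,0],
  [0,0,0,0],
])

```text
clock: 7.22
position: [0.5022, 0.0106, 0.0749]
ee_rot: [0.0, 1.0, 0.004, 0.0]
contact_force: [-1.4, 0.5, -2.8]
width: 0.0851
```

>>> drive_tool([
  [0.001,0,0,0],
  [0.001,0,0,0],
  [0,0,0,0],
  [0,0,0,0],
  [0,0,0,0],
])

```text
clock: 7.85
position: [0.5045, 0.0106, 0.0751]
ee_rot: [0.0, 1.0, 0.004, 0.001]
contact_force: [-0.8, 0.9, -0.9]
width: 0.0854
```

>>> drive_tool([
  [0.001,0,0,0],
  [0.001,0,0,0],
  [0,0,0,0],
  [0,0,0,0],
  [0,0,0,0],
])

```text
clock: 8.48
position: [0.506, 0.0107, 0.0749]
ee_rot: [0.0, 1.0, 0.004, -0.0]
contact_force: [0.3, 0.1, -0.7]
width: 0.0848
```

```bash
python3 - <<'E'
from h import *
snap("scene","s4.png",(220,170,340,280),5)
E
```

```text
(no output)
```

View pics/s4.png

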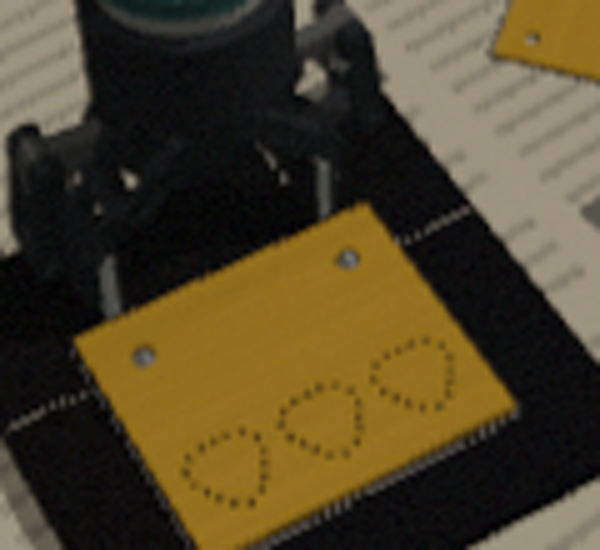

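Steel pin tips now show in both holes at crop (144,356) and (347,260), and the push force has dropped to 0. I nudge further to confirm that both pins stop the plate.

>>> drive_tool([
  [0.001,0,0,0],
  [0.001,0,0,0],
  [0,0,0,0],
  [0,0,0,0],
  [0,0,0,0],
])

```text
clock: 9.15
position: [0.508, 0.0107, 0.0749]
ee_rot: [0.0, 1.0, 0.004, 0.0]
contact_force: [0.5, -0.1, 0.1]
width: 0.0845
```

>>> drive_tool([
  [0.001,0,0,0],
  [0.0,0,0,0],
  [0,0,0,0],
  [0,0,0,0],
  [0,0,0,0],
])

```text
clock: 9.78
position: [0.5085, 0.0107, 0.0748]
ee_rot: [0.0, 1.0, 0.004, -0.001]
contact_force: [-3.5, -0.7, 0.9]
width: 0.0849
```

>>> drive_tool([
  [0.001,0,0,0],
  [0,0,0,0],
  [0,0,0,0],
  [0,0,0,0],
  [0,0,0,0],
])

```text
clock: 10.4
position: [0.5087, 0.0107, 0.0747]
ee_rot: [-0.0, 1.0, 0.004, -0.002]
contact_force: [-4.9, -1.3, 2.0]
width: 0.0851
```

>>> drive_tool([
  [-0.008,0,0,0],
  [-0.015,0,0,0],
  [-0.025,0,0.02,0],
  [-0.03,0,0.04,0],
  [-0.02,0,0.04,0],
])

```text
clock: 11.02
position: [0.4098, 0.0109, 0.1755]
ee_rot: [-0.0, 1.0, 0.004, -0.001]
contact_force: [0.6, -0.9, 0.7]
width: 0.0853
```

```bash
python3 - <<'E'
from h import *
a=cv2
snap("scene","s5.png",(220,170,340,280),5);snap("top","t5.png",(230,145,350,255),5)
cv2.imwrite("pics/b5.png",cv2.resize(np.hstack([cv2.imread("pics/s5.png"),cv2.imread("pics/t5.png")])[:, :],(800,367),interpolation=cv2.INTER_AREA))
E
```

```text
(no output)
```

View pics/s5.png

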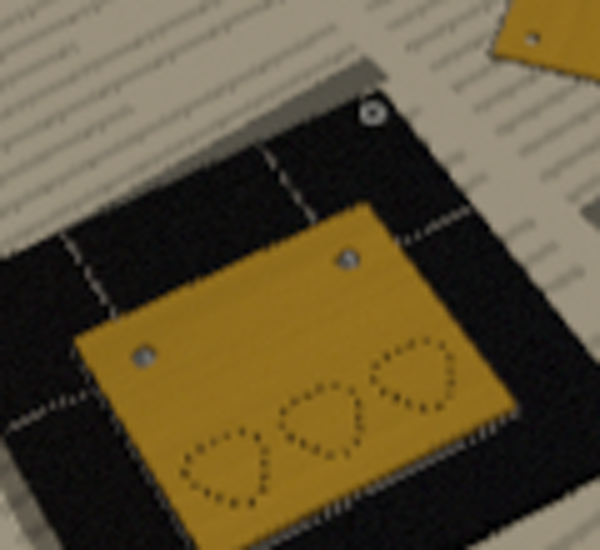

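View pics/t5.png

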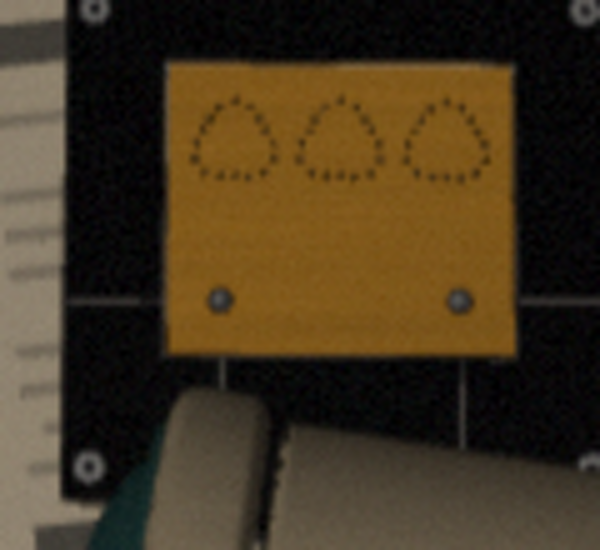

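In both views a steel pin fills each hole: scene (144,356), (347,260) and top (220,300), (459,301). The holes lie on the scribed centre lines. As a numeric check for flatness, I compare the apparent plate size at the seated height.

```bash
python3 - <<'E'
from h import *
np.set_printoptions(precision=4,suppress=True)
def corners(n,z):
    d=cams.get_image(n);hsv=cv2.cvtColor(d["color"],cv2.COLOR_RGB2HSV)
    m=cv2.inRange(hsv,(12,130,60),(28,255,255));p=proj(d,[.575,.0105,.017]).astype(int)
    k,l=cv2.connectedComponents(m);m=(l==l[p[1],p[0]]).astype(np.uint8)
    c=max(cv2.findContours(m,0,2)[0],key=cv2.contourArea)[:,0].astype(float);c=c
    e=cv2.minAreaRect(np.array([ray(d,*q,z)[:2]*1000 for q in c],np.float32));w=[ray(d,*q,z)[:2] for q in c]
    # edges heights: quad via approxPoly
    q=cv2.approxPolyDP(c.astype(np.float32).reshape(-1,1,2),5,True)[:,0]
    return e,np.array([ray(d,*a,z)[:2] for a in q])
for n in("top","scene"):
    e,q=corners(n,.017);print(n,e);print(q, np.linalg.norm(q-np.roll(q,1,0),axis=1))
for c in("top","scene"):
  for q in("hole_left","hole_right","pin_left","pin_right","template","stone_cup_mid","loupe_mid","pendant_mid","tweezers_mid"):
    print(c,q,*[(np.round(r["point"],4),round(r["score"],2)) for r in spotter.landmark_of(q,c)[:3] if q[:4] not in("hole","temp") or r["point"][0]>.5])
E
```

```text
top ((575.0459594726562, 11.072120666503906), (111.171142578125, 131.07742309570312), 0.636221706867218)
[[ 0.6279  0.0754]
 [ 0.5187  0.0758]
 [ 0.5202 -0.0534]
 [ 0.6294 -0.052 ]] [0.1275 0.1092 0.1291 0.1092]
scene ((573.6744384765625, 12.3201904296875), (112.82654571533203, 132.05287170410156), 0.3920004665851593)
[[ 0.5197  0.0767]
 [ 0.5181 -0.0511]
 [ 0.6282 -0.0525]
 [ 0.628   0.0758]] [0.1083 0.1278 0.1101 0.1283]
top hole_left (array([0.5352, 0.0559, 0.0136]), 0.96) (array([ 0.6339, -0.1814,  0.0197]), 0.68)
top hole_right (array([ 0.5394, -0.0356,  0.0071]), 0.96)
top pin_left (array([0.5761, 0.0087, 0.0141]), 0.63) (array([0.5391, 0.052 , 0.0123]), 0.59) (array([0.5921, 0.2061, 0.0064]), 0.41)
top pin_right (array([ 0.5447, -0.033 ,  0.014 ]), 0.84) (array([ 0.7116, -0.0013,  0.0037]), 0.5)
top template (array([0.573 , 0.0076, 0.0123]), 0.65)
top stone_cup_mid (array([ 0.5285, -0.2016,  0.0126]), 0.66)
top loupe_mid (array([ 0.6322, -0.1776,  0.0202]), 0.62)
top pendant_mid (array([0.5934, 0.2057, 0.007 ]), 0.52)
top tweezers_mid (array([ 0.7146, -0.0014,  0.0018]), 0.84)
scene hole_left (array([0.5397, 0.058 , 0.01  ]), 0.66)
scene hole_right (array([ 0.5414, -0.0333,  0.0104]), 0.56)
scene pin_left (array([0.5369, 0.057 , 0.0145]), 0.59)
scene pin_right (array([ 0.5378, -0.0342,  0.0104]), 0.88)
scene template (array([0.5749, 0.0115, 0.0095]), 0.97)
scene stone_cup_mid (array([ 0.526 , -0.2036,  0.013 ]), 0.95)
scene loupe_mid (array([ 0.6266, -0.1807,  0.0156]), 0.9)
scene pendant_mid (array([0.5977, 0.2105, 0.0023]), 0.55)
scene tweezers_mid (array([ 0.7131, -0.0094,  0.0024]), 0.83)
```

```bash
python3 -c "
from rig import manip;print(manip.sign_off())"
```

```text
the job is handed in; nothing more can be done
None
```

The brass template is over both pins and lies flat on the base as far as the pictures can show. I handed the job in at about 11 s with the arm clear of everything.

I pushed the template's near edge along the fixture's +x with both open fingertips, in small steps. It dropped over the pins partway through and then stopped against them. The highest push force I read was about 5 N, and I did not lift or force it.

**Last checks:**
- **Pins and position:** Both cameras show a steel pin in each hole, on the scribed lines. The template's centre came out at about (0.574–0.575, 0.011–0.012), against an expected (0.575, 0.011).
- **Flatness:** At the seated height the plate's edges measure 108–110 mm by 128–129 mm in both views. The near edge is not raised within the roughly 2 mm calibration. I have no direct height measurement finer than that.
- **Other things:** The cup, loupe, pendant and tweezers read where they started, to within about 6 mm. That is about the detector's own scatter.
- **Disagreements:** The top view's best guess for the left pin was clearly wrong: it gave the middle of the plate. Its second guess matched. Its left-hole reading was about 4 mm off in x compared with the scene view, within the detector's stated error.

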